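Hold the scanner lid open at 60 degrees

TASK

I left my card on the glass of the flatbed scanner, and its lid no longer stays up by itself. Lift the pen tray off the lid and set it down gently, upright, on the desk to the right of the scanner, with its marker, pen and clip still in it; then raise the lid by the tab at its front edge until it stands open at 60 degrees, and keep holding it there so that I can reach in: finish while still holding the lid. Leave the other things on the desk where they are.

Things in the scene. Friction and masses are not known exactly. Their poses are not given: they have to be found in the camera images.
- scanner: Dark grey flatbed scanner, 190 mm deep (x), 250 mm wide (y), closed lid's top 60 mm above the desk; stands firmly. Origin on the desk under its centre; x points to its back (the hinge, away from the robot), y to its left, z up. Its right is the -y side; the desk is clear there for about 0.2 m beyond its side, then come small things.
- scanner_lid (a joint): Opening angle of the scanner's lid in rad: 0 closed, 1.047 = 60 degrees, stop at 1.35. The hinge runs along the scanner's back edge; the lid (14 mm thick, about 0.42 kg, about 2 N to lift at the tab) swings up and falls shut from any angle when let go.
- lid_tab (a point): Grasp point in the finger tab in the middle of the lid's front edge; moves with the lid. Tab 41 mm long, 30 mm wide (along y: pinch it across this width from above), 10 to 14 mm thick; point 26 mm out from the lid's edge, 53 mm above the desk when shut. Axes: x to the hinge, y along it. The tab may turn between the fingers; tips only 10 mm below the point clear the lid's edge when open.
- lid_hinge (a point): Point on the hinge axis of the lid, in the middle of the scanner's back edge, 46 mm above the desk, 212 mm behind lid_tab along the lid and 7 mm below it when shut. The hinge axis is the scanner's y axis.
- tray_centre (a point): Centre (half-way up, 16 mm above its underside) of the dark moulded pen tray that stands on the scanner's lid at the start: 56 mm wide (x), 204 mm long (y), 32 mm high, walls 3 mm, open at the top, about 0.16 kg and 0.05 kg of contents. Axes are the tray's: x across, y along, z up. Pinch it across its 56 mm width.
- marker_centre (a point): Centre of the marker pen (17 x 120 x 17 mm) lying in the tray's long compartment.
- pen_centre (a point): Centre of the thin ball pen (12 x 145 x 9 mm) lying in the tray's long compartment beside the marker.
- clip_centre (a point): A point low in the binder clip (32 x 27 x 38 mm) standing in the tray's short compartment at its +y end.
- phone: Bystander: phone lying flat near the desk's front edge, 148 x 72 x 8 mm; origin under its centre.
- earbuds: Bystander: small earbud case, 26 x 58 x 45 mm, far right; origin under its centre.
- tape_measure: Bystander: pocket tape measure, 32 x 69 x 60 mm, far right; origin under its centre.
- wax_tin: Bystander: low round tin, 49 mm across and 19 mm high, right; origin under its centre.
- usb_stick: Bystander: small memory stick, 18 x 56 x 8 mm, near the desk's front edge; origin under its centre.
- eraser: Bystander: eraser, 23 x 50 x 12 mm, near the desk's front edge; origin under its centre.
Mind the look-alikes: they are no part of the job. Leave any brown or red look-alike of the part that bears marker_centre alone.

How it is judged:
On the way, in this order (a step that is already met when the one before it is completed fails the run):
1. the pen tray stands upright on the desk to the right of the scanner, let go, the lid still shut (height (world z) of tray_centre below 0.022 m and angle between tray_centre's own z axis and vertical below 0.12 rad and y of tray_centre in the frame of scanner between -0.45 and -0.15 m and contact force between the fingers and pen_tray below 0.1 N and value of joint scanner_lid below 0.1 rad), for 0.2 s.
2. the robot has raised the lid to about 60 degrees (value of joint scanner_lid between 0.947 and 1.147 rad and contact force between the fingers and scanner_lid above 0.3 N), for 0.2 s.
At the end, for the whole second after the job is handed in: The lid rests at 60 degrees, within 5.7 degrees, held by the gripper's fingers alone; the pen tray stands upright (within 7 degrees) on the desk, its centre 0.15 to 0.45 m to the right of the scanner's centre, with the marker, the pen and the clip in it (all of step 2 and velocity of joint scanner_lid between -0.1 and 0.1 rad/s and contact force between pen_tray and scanner_lid below 0.1 N and height (world z) of tray_centre below 0.022 m and angle between tray_centre's own z axis and vertical below 0.12 rad and y of tray_centre in the frame of scanner between -0.45 and -0.15 m and x of marker_centre in the frame of tray_centre between -0.028 and 0.028 m and y of marker_centre in the frame of tray_centre between -0.102 and 0.102 m and z of marker_centre in the frame of tray_centre between -0.02 and 0.025 m and x of pen_centre in the frame of tray_centre between -0.028 and 0.028 m and y of pen_centre in the frame of tray_centre between -0.102 and 0.102 m and z of pen_centre in the frame of tray_centre between -0.02 and 0.025 m and x of clip_centre in the frame of tray_centre between -0.028 and 0.028 m and y of clip_centre in the frame of tray_centre between -0.102 and 0.102 m and z of clip_centre in the frame of tray_centre between -0.02 and 0.025 m); the arm keeps its last pose, push and grip.
It fails at once if the lid is raised with the pen tray still on it (value of joint scanner_lid above 0.15 rad and contact force between pen_tray and scanner_lid above 0.1 N).
It fails at once if the pen tray is dropped (falls free, faster than 0.5 m/s) (linear speed of pen_tray above 0.5 m/s and height (world z) of tray_centre below 0.07 m and contact force between the fingers and pen_tray below 0.1 N).
It fails at once if one of the other things on the desk is shifted by more than 3 cm (distance of any of phone, earbuds, tape_measure, wax_tin, usb_stick, eraser from where it was at the start of the episode above 0.03 m).
It also fails if it takes over 58 s, if anything falls off the work surface, if the arm or the gripper's body presses on something with over 40 N, if the wrist force passes 120 N, or if a joint passes its speed limit or range.

ROBOT

A 6-joint arm with a two-finger parallel gripper is mounted at the origin on a cart in front of the work surface, level with it; the furniture and walls round the work are solid. World frame = base frame: x ahead of the robot, y to its left, z up, the work surface at z = 0. Lengths are in m, angles in rad, forces in N, time in s.
With the tool pointing down it reaches from about 0.35 to 1 m from the base axis. Payload 7.1 kg.
Tool frame: the origin (TCP) lies between the finger pads; the fingertips stand 8 mm ahead of it and the grasp point (between the pads) lies 11 mm behind it; z points along the fingers, y is the line along which they close (so a half turn about z gives the same grasp; the last joint's range is limited). The gripper opens to 85 mm and grips with 20 to 120 N. Pads are 22 mm wide; open, the fingers measure 114 mm over their backs; the gripper's body (76 mm by 85 mm) begins 54 mm behind the grasp point. The pads swing forward as they close: fully open they stand 13 mm farther back than shut.
Start: joints at [1.138, 0.423, 1.63, -0, 1.089, -0.019], TCP at [0.251, 0.572, 0.239] pointing down, gripper open.
Joint ranges: [-3, 3], [-0.9, 2.11], [0.09, 2.58], [-1.31, 4.45], [0.11, 2.69], [-2.54, 2.54]. Speed limits (rad/s): [2.39, 2.39, 3.01, 3.14, 3.14, 3.14].

INTERFACE

Orientations are given as a unit quaternion [w, x, y, z].
In Python, from bench import * gives the robot as it stands.
- The arm moves only by the tool arm_command, never from a script. Its arguments are lists of equal length, an entry for each row: "jaw": the opening, from 0 (shut) to 1 (fully open); "xyz": the shift along the tool's x, y, z in cm, a list of three; "dr": the turn, a rotation vector about the tool's x, y, z in rad, a list of three. In form: {"jaw": [jaw, ...], "xyz": [[dx, dy, dz], ...], "dr": [[wx, wy, wz], ...]}. A call has 1 to 12 rows; each row is the pose to reach, as a shift and turn from the pose commanded when the call began, along the tool's axes at that moment; what a row does not reach only later rows make up. A row lasts 1/8 s, in which the tool goes at most 62.5 mm and 10.7 degrees, less where a joint would pass 70% of its speed; a pose out of reach is approached as far as the arm can. A call with a gripper value outside its range is refused whole. The fingers move at their own pace and stop on an object; "grip_force" is the grip in N (left out, the last holds). Time passes only in rows, so rows that repeat a pose let the fingers close. It gives the time, the measured TCP pose, the force, the opening and the grip force at its end, in the units of the state.
- get_state(): the state, without advancing time (a new reading comes with each control period).
- capture(name): name is "scene" or "top"; returns (picture, depth): 400x640x3 uint8, red, green, blue; 400x640 float32, m along the optical axis (not along the pixel's ray), 0 where there is no reading.
- get_calibration(name): a dict with "vertical_fov" (degrees; the focal length in pixels is half the picture's height over the tangent of half this angle, whatever the lens; pixels are square), "cx", "cy" (the principal point, pixels), "dist" ([k1, k2, p1, p2, k3] as OpenCV has them; the pictures are not rectified), "R" (3x3) and "t" (3): a world point X has camera coordinates R X + t. Camera axes: x right, y down, z forward; pixel columns grow to the right and rows downward; lengths in m; the calibration is good to about 2 mm. A picture is of the moment at which its call begins. get_calibration takes no time and is no camera call.
- hand_in(): hands the job in; it is judged then, once.
The state is a dict: "clock": time; "joint_pos": joint angles; "dq": joint speeds; "joint_efforts": joint torques, N m; "tcp_pos": TCP position; "tcp_rot": TCP orientation; "force": force on the tool from outside, world axes, zero at the start; "ft_torque": the same for the moment, N m; "opening": finger opening in m; "gripper_force": force on a finger pad.
Only numpy, scipy, OpenCV 4.12 (cv2) and the standard library are available. Lean on these libraries where they do the work, as an engineer would, in place of code of your own. Each camera call takes 0.05 s, during which the arm holds its last target. There are 200 camera calls.

## Working session

There is one attempt and no reset: what is moved stays moved. The work goes in short steps, Python scripts to look and compute and a tool call to move; the robot and the scene stay as the last step left them, time stands still between calls to the robot, and variables do not carry over. Pictures are saved under pics/ and viewed, at most 10 in all, crops included, and the job is handed in when it is done.

Besides the shell and the picture viewer there is one more tool, called in YAML: its name, and indented under it one key for each argument. arm_command: Moves the arm, as the interface text tells. Its arguments: {"type":"object","properties":{"jaw":{"type":"array","items":{"type":"number"}},"xyz":{"type":"array","items":{"type":"array","items":{"type":"number"}}},"dr":{"type":"array","items":{"type":"array","items":{"type":"number"}}},"grip_force":{"type":"number"}},"required":["jaw","xyz","dr"]}

```bash
mkdir -p pics
cat > h.py <<'E'
from bench import *
import numpy as np, cv2
def cal(n):
    c=get_calibration(n); f=200/np.tan(np.radians(c["vertical_fov"])/2)
    K=np.array([[f,0,c["cx"]],[0,f,c["cy"]],[0,0,1.]]); return K,np.array(c["dist"],float),np.array(c["R"]),np.array(c["t"])
def ray(n,uv):
    K,d,R,t=cal(n); p=cv2.undistortPoints(np.array(uv,float).reshape(-1,1,2),K,d).reshape(-1,2)
    r=np.c_[p,np.ones(len(p))]; return -R.T@t, r@R
def onplane(n,uv,z):
    o,r=ray(n,uv); return o+r*((z-o[2])/r[:,2])[:,None]
def cloud(n,depth):
    K,d,R,t=cal(n); v,u=np.mgrid[:400,:640]
    p=cv2.undistortPoints(np.c_[u.ravel(),v.ravel()].astype(float).reshape(-1,1,2),K,d).reshape(-1,2)
    P=np.c_[p,np.ones(len(p))]*depth.reshape(-1,1); X=(P-t)@R; X[depth.ravel()==0]=np.nan
    return X.reshape(400,640,3)
def snap(n,name):
    a,b=capture(n); cv2.imwrite(f"pics/{name}.png",a[:,:,::-1]); np.save(f"pics/{name}.npy",b); return a,b
E
python3 - <<'E'
from h import *
for n in("top","scene"):
    a,b=snap(n,n+"0"); X=cloud(n,b); print(n,-cal(n)[2].T@cal(n)[3], (b>0).mean())
    np.save(f"pics/X{n}.npy",X)
    for v in range(40,400,40): print([tuple(np.round(X[v,u],2)) for u in range(80,640,120)])
s=get_state();print(s)
E
```

```text
top [ 0.37011649 -0.21591834  1.19579483] 0.99609375
[(np.float64(0.94), np.float64(0.35), np.float64(0.13)), (np.float64(0.93), np.float64(0.04), np.float64(0.13)), (np.float64(0.92), np.float64(-0.25), np.float64(0.13)), (np.float64(1.01), np.float64(-0.6), np.float64(-0.04)), (np.float64(1.01), np.float64(-0.96), np.float64(-0.04))]
[(np.float64(0.83), np.float64(0.34), np.float64(0.13)), (np.float64(0.82), np.float64(0.04), np.float64(0.13)), (np.float64(0.82), np.float64(-0.25), np.float64(0.13)), (np.float64(1.01), np.float64(-0.68), np.float64(-0.35)), (np.float64(1.01), np.float64(-1.11), np.float64(-0.33))]
[(np.float64(0.74), np.float64(0.34), np.float64(0.11)), (np.float64(0.77), np.float64(0.07), np.float64(-0.0)), (np.float64(0.76), np.float64(-0.25), np.float64(-0.0)), (np.float64(1.01), np.float64(-0.8), np.float64(-0.79)), (np.float64(1.01), np.float64(-1.36), np.float64(-0.81))]
[(np.float64(0.67), np.float64(0.39), np.float64(0.0)), (np.float64(0.64), np.float64(0.05), np.float64(0.06)), (np.float64(0.65), np.float64(-0.25), np.float64(0.0)), (np.float64(0.65), np.f
[... 4137 characters left out ...]
))]
{'clock': 0.1, 'joint_pos': array([ 1.13797261e+00,  4.23778530e-01,  1.63060590e+00, -2.01888308e-05,
        1.08859888e+00, -1.90266159e-02]), 'dq': array([-0.00134483, -0.00181496, -0.002194  ,  0.00076196, -0.0009394 ,
       -0.00032496]), 'joint_efforts': array([ 8.65553848e-04, -5.58425546e+01, -2.82449698e+01,  7.91777438e-05,
        2.95331294e-03,  1.80255716e-05]), 'tcp_pos': array([0.25110072, 0.57181631, 0.23861762]), 'tcp_rot': array([-1.47045754e-04,  2.05420949e-01,  9.78673464e-01, -6.79658847e-04]), 'force': array([-1.17648795,  0.37531025, -0.56759713]), 'ft_torque': array([ 0.01336888, -0.00053401,  0.02934664]), 'gripper_force': 0.0, 'opening': 0.08556200111905168}
```

View pics/top0.png

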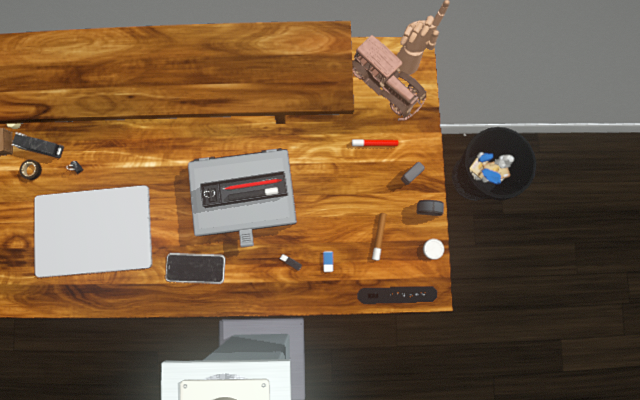

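View pics/scene0.png

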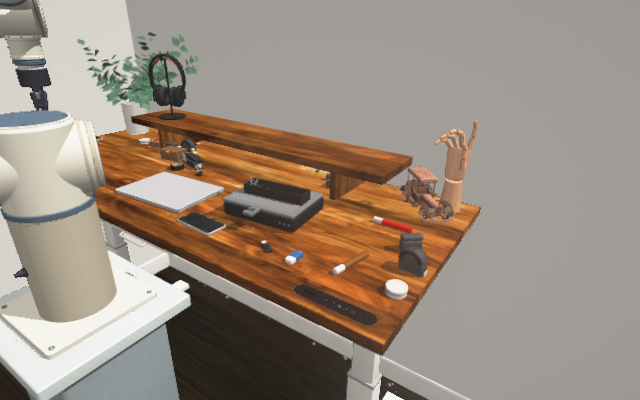

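The top view shows the scanner at about (243,192), turned slightly. The tray is on it at (244,190) and the tab at (246,237). The desk to the right is clear out to the brown marker at (378,237).

Run:
```python
from h import *
X=np.load("pics/Xtop.npy"); im=cv2.imread("pics/top0.png")
v,u=np.mgrid[:400,:640]
roi=(u>180)&(u<305)&(v>145)&(v<250)
def rect(m,z,l):
    m=m.astype(np.uint8); c=max(cv2.findContours(m,0,2)[0],key=cv2.contourArea).reshape(-1,2)
    P=onplane("top",c,z)[:,:2]; r=cv2.minAreaRect((P*1000).astype(np.float32)); print(l,r,len(c)); print(cv2.boxPoints(r)); return P
z=X[:,:,2]
print("tray z",np.nanpercentile(z[roi],[50,90,95,98]))
lid=roi&(z>0.045)&(v<236)
rect(cv2.morphologyEx(lid.astype(np.uint8),cv2.MORPH_OPEN,np.ones((9,9))),0.06,"lid")
hsv=cv2.cvtColor(im,cv2.COLOR_BGR2HSV)
dark=roi&(u>195)&(u<292)&(v>165)&(v<215)&((im.max(2)<75))
rect(cv2.morphologyEx(dark.astype(np.uint8),cv2.MORPH_CLOSE,np.ones((15,15))),0.092,"tray dark")
rect(roi&(z>0.068),0.092,"tray z")
tab=(u>232)&(u<262)&(v>233)&(v<252)&(z>0.03)
P=rect(tab,0.058,"tab")
print(X[240:248,246].round(3))
# obstacles right of scanner, z>5mm
m=((z>0.005)&(X[:,:,0]>0.25)&(X[:,:,0]<0.77)&(u>297)&(u<450)).astype(np.uint8)
n,_,st,ce=cv2.connectedComponentsWithStats(m)
for i in range(1,n):
    if st[i,4]>15: q=X[_==i]; print(st[i],q.min(0).round(3),q.max(0).round(3))
sh=(z>0.1)&(v<130)&(u<360)
print("shelf",[ (uu,X[:,uu,0][sh[:,uu]].min().round(3)) for uu in (120,200,280,340)])
crop=cv2.resize(im[140:255,180:310],None,fx=5,fy=5,interpolation=cv2.INTER_CUBIC);cv2.imwrite("pics/c1.png",crop)
```

```text
tray z [0.05845523 0.0675022  0.07936806 0.08973059]
lid ((557.082275390625, -48.08229064941406), (205.2310028076172, 250.10934448242188), 5.268951892852783) 104
[[ 443.41647   67.02069]
 [ 466.38425 -182.03183]
 [ 670.74805 -163.18527]
 [ 647.7803    85.86725]]
tray dark ((562.5668334960938, -58.42101287841797), (57.91372299194336, 198.56585693359375), 7.472560882568359) 66
[[ 520.94403    36.25285 ]
 [ 546.76776  -160.62663 ]
 [ 604.18964  -153.09488 ]
 [ 578.3659     43.784607]]
tray z ((563.599853515625, -58.18846893310547), (60.53572082519531, 203.3678436279297), 7.55499792098999) 79
[[ 520.2255     38.633194]
 [ 546.9639   -162.96924 ]
 [ 606.9742   -155.01013 ]
 [ 580.2358     46.5923  ]]
tab ((445.1797790527344, -61.81416320800781), (32.11564636230469, 30.21430015563965), 6.980618000030518) 13
[[427.40497  -48.77056 ]
 [431.07703  -78.760895]
 [462.9546   -74.857765]
 [459.28253  -44.86743 ]]
[[ 0.444 -0.061  0.061]
 [ 0.442 -0.061  0.059]
 [ 0.44  -0.061  0.06 ]
 [ 0.437 -0.061  0.061]
 [ 0.435 -0.061  0.062]
 [ 0.432 -0.061  0.062]
 [ 0.43  -0.061  0.058]
 [ 0.431 -0.052 -0.002]]
[298  98  56  17 867] [ 0.739 -0.324  0.1  ] [ 0.77  -0.192  0.138]
[398 108  17  12 101] [ 0.751 -0.495  0.011] [ 0.77  -0.451  0.059]
[352 139  46   8 287] [ 0.684 -0.446  0.005] [ 0.705 -0.328  0.024]
[400 162  25  24 272] [ 0.581 -0.509  0.005] [ 0.633 -0.45   0.051]
[416 200  28  16 394] [ 0.499 -0.549  0.006] [ 0.535 -0.486  0.065]
[371 213  15  48 328] [ 0.39  -0.406  0.006] [ 0.508 -0.367  0.022]
[423 240  21  20 316] [ 0.389 -0.549  0.005] [ 0.437 -0.5    0.024]
[323 252   9  21 176] [ 0.364 -0.267  0.006] [ 0.414 -0.246  0.018]
[298 262   4   9  25] [ 0.37  -0.191  0.005] [ 0.39  -0.183  0.016]
shelf [(120, np.float64(0.741)), (200, np.float64(0.739)), (280, np.float64(0.742)), (340, np.float64(0.739))]
```

View pics/c1.png

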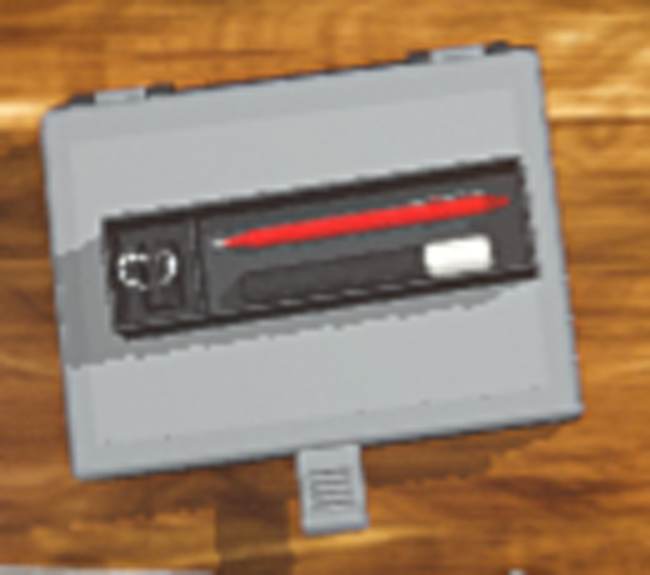

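The crop shows the scanner turned by about 7.4° and the tray by about 7.5°, with the clip at the left (+y) end. I'll go above the tray now.

```bash
cat >> h.py <<'E'
from scipy.spatial.transform import Rotation as Ro
def goto(p,ang):
    "shift (cm) and turn for TCP p, tool down, tool y at world angle ang (deg)"
    s=get_state(); q=s["tcp_rot"]; R0=Ro.from_quat([q[1],q[2],q[3],q[0]]).as_matrix()
    a=np.radians(ang); y=np.array([np.cos(a),np.sin(a),0]); z=np.array([0,0,-1.]); R1=np.c_[np.cross(y,z),y,z]
    print("xyz",(R0.T@(np.array(p)-s["tcp_pos"])*100).round(2),"dr",Ro.from_matrix(R0.T@R1).as_rotvec().round(3),"tcp",s["tcp_pos"].round(4),s["clock"])
E
python3 -c "
from h import *
goto([.563,-.058,.14],7.5)"
```

```text
xyz [-53.88 -45.11   9.92] dr [-1.000e-03  1.000e-03  1.026e+00] tcp [0.2511 0.5718 0.2386] 0.1
```

arm_command:
  jaw: [1,1,1,1,1,1,1,1,1,1,1,1]
  xyz:
    - [-4,-3.5,0]
    - [-9,-7.5,0]
    - [-13.5,-11.3,1]
    - [-18,-15,2]
    - [-22.5,-18.8,3]
    - [-27,-22.6,4]
    - [-31.5,-26.4,5]
    - [-36,-30.1,6]
    - [-40.5,-33.9,7]
    - [-45,-37.7,8]
    - [-49.5,-41.4,9]
    - [-53.9,-45.1,9.9]
  dr:
    - [0,0,0.08]
    - [0,0,0.16]
    - [0,0,0.25]
    - [0,0,0.33]
    - [0,0,0.42]
    - [0,0,0.5]
    - [0,0,0.6]
    - [0,0,0.7]
    - [0,0,0.8]
    - [0,0,0.9]
    - [0,0,0.98]
    - [0,0,1.026]

```text
clock: 1.6
tcp_pos: [0.5639, -0.0593, 0.1397]
tcp_rot: [-0.0, 0.66, 0.751, -0.0]
force: [1.6, 0.4, 0.1]
opening: 0.0854
gripper_force: 0.0
```

arm_command:
  jaw: [1,1,1,1]
  xyz:
    - [0,0,0]
    - [0,0,0]
    - [0,0,0]
    - [0,0,0]
  dr:
    - [0,0,0]
    - [0,0,0]
    - [0,0,0]
    - [0,0,0]

```text
clock: 2.1
tcp_pos: [0.5632, -0.0563, 0.1406]
tcp_rot: [0.0, 0.659, 0.752, 0.0]
force: [-0.4, -0.1, -0.1]
opening: 0.0851
gripper_force: 0.0
```

```bash
python3 -c "
from h import *
goto([.563,-.058,.073],7.5); print(get_state()['force'])
a,b=snap('scene','s1')
cv2.imwrite('pics/s1c.png',cv2.resize(a[100:300,200:400,::-1],None,fx=3,fy=3,interpolation=2))"
```

```text
xyz [-0.17 -0.04  6.76] dr [ 0.    -0.     0.002] tcp [ 0.5632 -0.0563  0.1406] 2.1
[-0.43397016 -0.14525651 -0.087626  ]
```

View pics/s1c.png

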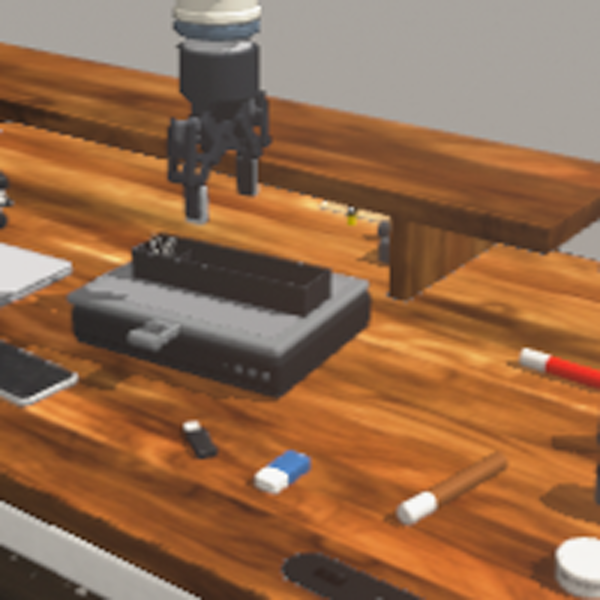

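The open gripper straddles the tray above its middle (crop about (220,230)). I'll go down and grip.

arm_command:
  jaw: [1,1,1,1,0.5,0.3,0.3,0.3,0.3,0.3]
  xyz:
    - [-0.1,0,2]
    - [-0.2,0,4.5]
    - [-0.2,0,6.8]
    - [-0.2,0,6.8]
    - [-0.2,0,6.8]
    - [-0.2,0,6.8]
    - [-0.2,0,6.8]
    - [-0.2,0,6.8]
    - [-0.2,0,6.8]
    - [-0.2,0,6.8]
  dr:
    - [0,0,0]
    - [0,0,0]
    - [0,0,0]
    - [0,0,0]
    - [0,0,0]
    - [0,0,0]
    - [0,0,0]
    - [0,0,0]
    - [0,0,0]
    - [0,0,0]
  grip_force: 40

```text
clock: 3.4
tcp_pos: [0.5648, -0.0593, 0.0738]
tcp_rot: [0.001, 0.659, 0.752, 0.001]
force: [-0.5, 1.3, 7.3]
opening: 0.0556
gripper_force: 43.1
```

arm_command:
  jaw: [0.3,0.3,0.3,0.3,0.3,0.3,0.3,0.3]
  xyz:
    - [0,0,0]
    - [0,0,-0.5]
    - [0,0,-1.5]
    - [0,0,-3]
    - [0,0,-4.5]
    - [0,0,-6]
    - [0,0,-6]
    - [0,0,-6]
  dr:
    - [0,0,0]
    - [0,0,0]
    - [0,0,0]
    - [0,0,0]
    - [0,0,0]
    - [0,0,0]
    - [0,0,0]
    - [0,0,0]

```text
clock: 4.4
tcp_pos: [0.5635, -0.0594, 0.1322]
tcp_rot: [-0.0, 0.659, 0.752, -0.0]
force: [-0.1, -0.3, -1.3]
opening: 0.0552
gripper_force: 42.9
```

```bash
python3 -c "
from h import *
s=get_state(); print(s['opening'],s['gripper_force'],s['force'])
goto([.597,-.312,.133],7.5); goto([.597,-.312,.015],7.5)
a,b=snap('scene','s2')
cv2.imwrite('pics/s2c.png',cv2.resize(a[100:300,200:400,::-1],None,fx=3,fy=3,interpolation=2))"
```

```text
0.05522521652849434 42.851983308792114 [-0.11334373 -0.27160064 -1.34795796]
xyz [-25.48   0.03  -0.08] dr [-0. -0.  0.] tcp [ 0.5635 -0.0594  0.1322] 4.4
xyz [-25.48   0.03  11.72] dr [-0. -0.  0.] tcp [ 0.5635 -0.0594  0.1322] 4.4
```

View pics/s2c.png

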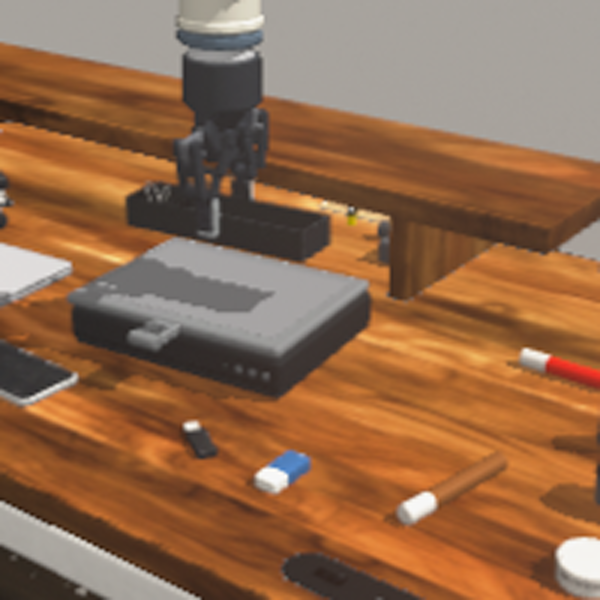

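The tray hangs level in the fingers with the clip still in it (crop about (225,220)), and the lid is shut. I'll carry it right and lower it slowly.

arm_command:
  jaw: [0.3,0.3,0.3,0.3,0.3,0.3,0.3,0.3,0.3,0.3,0.3,0.3]
  xyz:
    - [-1,0,0]
    - [-3,0,0]
    - [-6,0,0]
    - [-9,0,0]
    - [-12,0,0]
    - [-15,0,0]
    - [-18,0,0]
    - [-21,0,0]
    - [-23.5,0,0]
    - [-25,0,0]
    - [-25.5,0,0]
    - [-25.5,0,0]
  dr:
    - [0,0,0]
    - [0,0,0]
    - [0,0,0]
    - [0,0,0]
    - [0,0,0]
    - [0,0,0]
    - [0,0,0]
    - [0,0,0]
    - [0,0,0]
    - [0,0,0]
    - [0,0,0]
    - [0,0,0]

```text
clock: 5.95
tcp_pos: [0.5969, -0.3119, 0.1322]
tcp_rot: [-0.0, 0.659, 0.752, 0.0]
force: [0.9, 0.0, -2.2]
opening: 0.0555
gripper_force: 42.9
```

arm_command:
  jaw: [0.3,0.3,0.3,0.3,0.3,0.3,0.3,0.3,0.3,0.3,0.3,0.3]
  xyz:
    - [0,0,1]
    - [0,0,2.5]
    - [0,0,4]
    - [0,0,5.5]
    - [0,0,7]
    - [0,0,8.5]
    - [0,0,9.5]
    - [0,0,10.3]
    - [0,0,10.8]
    - [0,0,11.1]
    - [0,0,11.3]
    - [0,0,11.4]
  dr:
    - [0,0,0]
    - [0,0,0]
    - [0,0,0]
    - [0,0,0]
    - [0,0,0]
    - [0,0,0]
    - [0,0,0]
    - [0,0,0]
    - [0,0,0]
    - [0,0,0]
    - [0,0,0]
    - [0,0,0]

```text
clock: 7.45
tcp_pos: [0.5972, -0.3123, 0.0185]
tcp_rot: [0.0, 0.659, 0.752, 0.0]
force: [0.7, 0.0, -1.2]
opening: 0.0554
gripper_force: 42.9
```

Next I lower it in small steps until it touches the desk.

arm_command:
  jaw: [0.3,0.3,0.3,0.3,0.3,0.3]
  xyz:
    - [0,0,0.1]
    - [0,0,0.2]
    - [0,0,0.3]
    - [0,0,0.4]
    - [0,0,0.45]
    - [0,0,0.45]
  dr:
    - [0,0,0]
    - [0,0,0]
    - [0,0,0]
    - [0,0,0]
    - [0,0,0]
    - [0,0,0]

```text
clock: 8.2
tcp_pos: [0.597, -0.3122, 0.0139]
tcp_rot: [-0.0, 0.659, 0.752, -0.0]
force: [-0.4, 0.6, 0.2]
opening: 0.0552
gripper_force: 43.0
```

arm_command:
  jaw: [0.3,0.3,0.7,0.8,0.9,1,1,1,1,1,1,1]
  xyz:
    - [0,0,0.1]
    - [0,0,0.1]
    - [0,0,0.1]
    - [0,0,0.1]
    - [0,0,0]
    - [0,0,0]
    - [0,0,-1]
    - [0,0,-3]
    - [0,0,-6]
    - [0,0,-10]
    - [0,0,-13]
    - [0,0,-13]
  dr:
    - [0,0,0]
    - [0,0,0]
    - [0,0,0]
    - [0,0,0]
    - [0,0,0]
    - [0,0,0]
    - [0,0,0]
    - [0,0,0]
    - [0,0,0]
    - [0,0,0]
    - [0,0,0]
    - [0,0,0]

```text
clock: 9.7
tcp_pos: [0.599, -0.3133, 0.1485]
tcp_rot: [0.004, 0.659, 0.752, 0.001]
force: [0.8, -0.2, 0.4]
opening: 0.0854
gripper_force: 0.0
```

```bash
python3 -c "
from h import *
goto([.444,-.062,.15],97.4)
goto([.444,-.062,.15],-82.6)
print(get_state()['joint_pos'].round(2))
a,b=snap('scene','s3')
cv2.imwrite('pics/s3c.png',cv2.resize(a[100:300,200:400,::-1],None,fx=3,fy=3,interpolation=2))"
```

```text
xyz [ 26.94 -12.09  -0.33] dr [ 1.000e-03  8.000e-03 -1.569e+00] tcp [ 0.599  -0.3133  0.1485] 9.7
xyz [ 26.94 -12.09  -0.33] dr [ 8.000e-03 -1.000e-03  1.573e+00] tcp [ 0.599  -0.3133  0.1485] 9.7
[-0.5   0.6   1.57  0.    0.97 -0.63]
```

View pics/s3c.png

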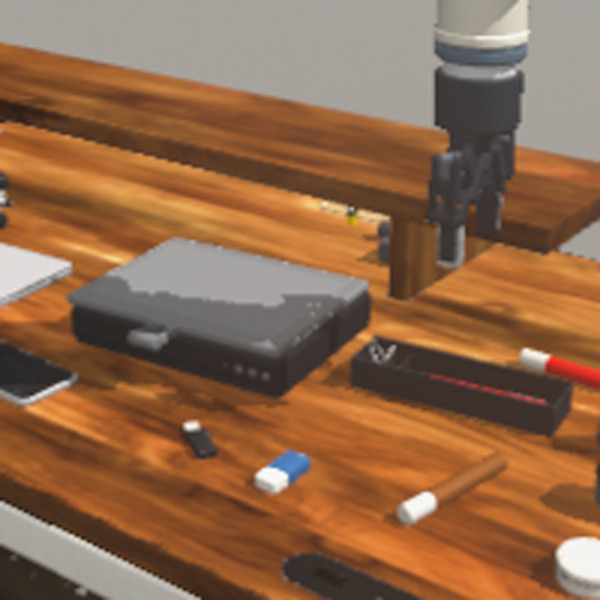

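The tray stands upright on the desk right of the scanner with the clip and pen in it (crop about (460,385)), and the gripper is clear. Next is the tab.

arm_command:
  jaw: [1,1,1,1,1,1,1,1,1,1,1,1]
  xyz:
    - [1,-0.5,0]
    - [4,-2,0]
    - [7,-3.2,0]
    - [10,-4.5,0]
    - [13,-6,0]
    - [16,-7.2,0]
    - [19,-8.5,0]
    - [22,-10,0]
    - [25,-11.3,0]
    - [26.5,-12,0]
    - [26.9,-12.1,-0.2]
    - [26.9,-12.1,-0.3]
  dr:
    - [0,0,0.1]
    - [0,0,0.25]
    - [0,0,0.42]
    - [0,0,0.6]
    - [0,0,0.77]
    - [0,0,0.94]
    - [0,0,1.1]
    - [0,0,1.28]
    - [0,0,1.45]
    - [0,0,1.57]
    - [0,0,1.573]
    - [0,0,1.573]

```text
clock: 11.25
tcp_pos: [0.4421, -0.0614, 0.1468]
tcp_rot: [0.0, 0.998, 0.066, -0.0]
force: [-0.7, -0.3, 0.1]
opening: 0.0851
gripper_force: 0.0
```

Run:
```python
from h import *
goto([.444,-.062,.15],-82.6)
goto([.444,-.062,.051],-82.6)
a,b=snap('top','t2'); X=cloud('top',b); z=X[:,:,2]
v,u=np.mgrid[:400,:640]
m=((u>296)&(u<370)&(v>155)&(v<225)&(z>.012)).astype(np.uint8)
c=max(cv2.findContours(m,0,2)[0],key=cv2.contourArea).reshape(-1,2)
print(cv2.minAreaRect((onplane('top',c,.032)[:,:2]*1000).astype(np.float32)))
cv2.imwrite('pics/t2c.png',cv2.resize(a[140:260,190:370,::-1],None,fx=4,fy=4,interpolation=2))
```

```text
xyz [ 0.18  0.08 -0.32] dr [0.    0.    0.002] tcp [ 0.4421 -0.0614  0.1468] 11.25
xyz [0.18 0.08 9.58] dr [0.    0.    0.002] tcp [ 0.4421 -0.0614  0.1468] 11.25
((591.8779296875, -290.4678039550781), (59.40995788574219, 164.6747283935547), 7.482656955718994)
```

View pics/t2c.png

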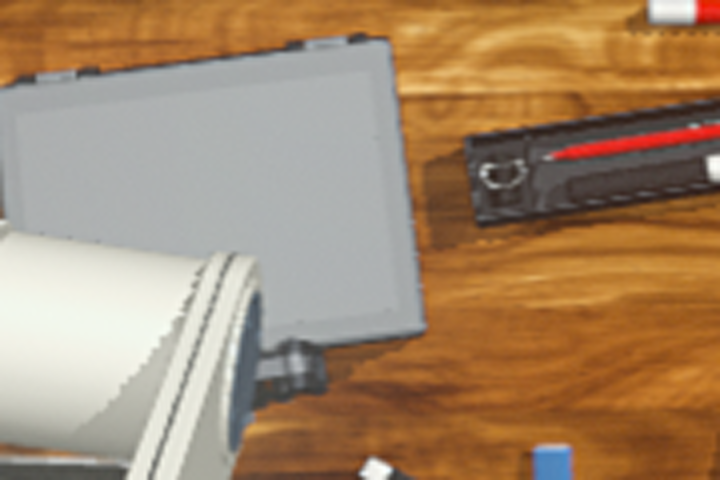

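The top crop shows the tray about where intended: upright, contents in place, clear of the scanner. The gripper is over the tab. I'll descend and pinch it.

arm_command:
  jaw: [1,1,1,1,0.7,0.4,0.1,0.1,0.1,0.1,0.1,0.1]
  xyz:
    - [0.1,0,3]
    - [0.1,0,6]
    - [0.1,0,9]
    - [0.1,0,9.8]
    - [0.1,0,9.8]
    - [0.1,0,9.8]
    - [0.1,0,9.8]
    - [0.1,0,9.8]
    - [0.1,0,9.8]
    - [0.1,0,9.8]
    - [0.1,0,9.8]
    - [0.1,0,9.8]
  dr:
    - [0,0,0]
    - [0,0,0]
    - [0,0,0]
    - [0,0,0]
    - [0,0,0]
    - [0,0,0]
    - [0,0,0]
    - [0,0,0]
    - [0,0,0]
    - [0,0,0]
    - [0,0,0]
    - [0,0,0]
  grip_force: 50

```text
clock: 12.8
tcp_pos: [0.4438, -0.0623, 0.0501]
tcp_rot: [0.001, 0.998, 0.064, 0.001]
force: [-2.4, -9.6, 8.1]
opening: 0.0288
gripper_force: 48.7
```

Run:
```python
from h import *
s=get_state(); print(s['tcp_pos'],s['opening'],s['gripper_force'],s['force'])
r=np.hypot(.212,.007); a0=np.arctan2(.007,.212)
for d in range(0,61,4):
    a=a0+np.radians(d); print(d,"x %.1f z %.1f"%((.212-r*np.cos(a))*100, -(r*np.sin(a)-.007)*100))
```

```text
[ 0.44382109 -0.06228228  0.05010863] 0.028822954864707147 48.72772553935647 [-2.43786121 -9.55160177  8.06712185]
0 x 0.0 z 0.0
4 x 0.1 z -1.5
8 x 0.3 z -2.9
12 x 0.6 z -4.4
16 x 1.0 z -5.8
20 x 1.5 z -7.2
24 x 2.1 z -8.6
28 x 2.8 z -9.9
32 x 3.6 z -11.1
36 x 4.5 z -12.3
40 x 5.4 z -13.5
44 x 6.4 z -14.5
48 x 7.5 z -15.5
52 x 8.7 z -16.4
56 x 9.9 z -17.3
60 x 11.2 z -18.0
```

The tab is held: opening is 28.8 mm and grip 49 N. I'll lift along the arc.

arm_command:
  jaw: [0.1,0.1,0.1,0.1,0.1,0.1,0.1,0.1]
  xyz:
    - [0,0.1,-0.5]
    - [0.1,0.1,-1.5]
    - [0.2,0.1,-2.2]
    - [0.3,0.1,-2.9]
    - [0.5,0.1,-3.7]
    - [0.6,0.1,-4.4]
    - [0.6,0.1,-4.4]
    - [0.6,0.1,-4.4]
  dr:
    - [0,0,0]
    - [0,0,0]
    - [0,0,0]
    - [0,0,0]
    - [0,0,0]
    - [0,0,0]
    - [0,0,0]
    - [0,0,0]

```text
clock: 13.8
tcp_pos: [0.4504, -0.0617, 0.0936]
tcp_rot: [0.0, 0.998, 0.064, 0.002]
force: [5.6, -2.0, -5.3]
opening: 0.0285
gripper_force: 49.9
```

arm_command:
  jaw: [0.1,0.1,0.1,0.1,0.1,0.1,0.1,0.1]
  xyz:
    - [0.3,0,-0.7]
    - [0.5,0,-1.4]
    - [1,0,-2.8]
    - [1.6,0,-4.2]
    - [2.3,0,-5.5]
    - [3.1,0,-6.7]
    - [4,0,-7.9]
    - [4,0,-7.9]
  dr:
    - [0,0,0]
    - [0,0,0]
    - [0,0,0]
    - [0,0,0]
    - [0,0,0]
    - [0,0,0]
    - [0,0,0]
    - [0,0,0]

```text
clock: 14.8
tcp_pos: [0.4896, -0.0573, 0.1729]
tcp_rot: [0.001, 0.998, 0.065, 0.001]
force: [4.4, -8.7, -6.8]
opening: 0.0284
gripper_force: 50.2
```

Run:
```python
from h import *
s=get_state(); print(s['tcp_pos'],s['opening'],s['gripper_force'],s['force'],s['ft_torque'])
a,b=snap('scene','s4')
cv2.imwrite('pics/s4c.png',cv2.resize(a[100:300,200:400,::-1],None,fx=3,fy=3,interpolation=2))
```

```text
[ 0.48961639 -0.05730872  0.17290208] 0.02837857204312205 50.151649800900486 [ 4.44383178 -8.70172847 -6.76386034] [-1.60348008 -0.56423219 -0.40869468]
```

View pics/s4c.png

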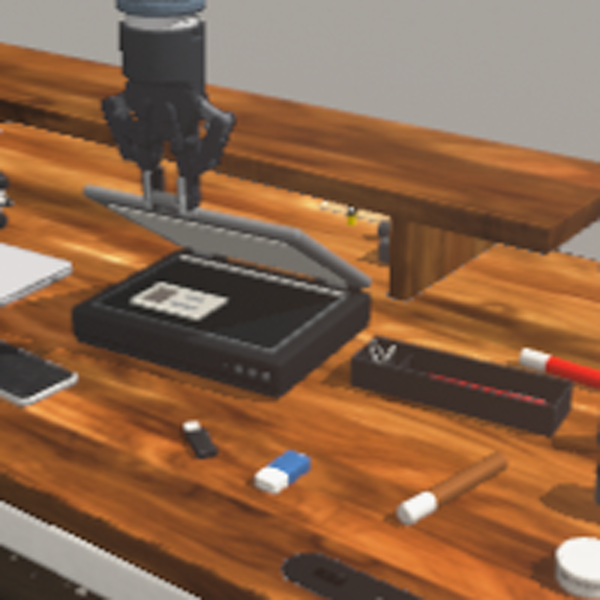

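The lid is up about 36° with the card visible, and the tab is firmly held. I'll continue to 60° and ease the sideways force.

arm_command:
  jaw: [0.1,0.1,0.1,0.1,0.1,0.1,0.1,0.1,0.1,0.1,0.1]
  xyz:
    - [0.5,0.1,-0.6]
    - [1,0.1,-1.2]
    - [1.5,0.1,-1.7]
    - [2,0.15,-2.2]
    - [2.5,0.15,-2.7]
    - [3.1,0.15,-3.2]
    - [4.3,0.2,-4.1]
    - [5.5,0.2,-5]
    - [6.8,0.2,-5.7]
    - [6.8,0.2,-5.7]
    - [6.8,0.2,-5.7]
  dr:
    - [0,0,0]
    - [0,0,0]
    - [0,0,0]
    - [0,0,0]
    - [0,0,0]
    - [0,0,0]
    - [0,0,0]
    - [0,0,0]
    - [0,0,0]
    - [0,0,0]
    - [0,0,0]

```text
clock: 16.23
tcp_pos: [0.5562, -0.0501, 0.2289]
tcp_rot: [0.001, 0.998, 0.065, -0.001]
force: [2.7, -5.1, -6.9]
opening: 0.0287
gripper_force: 51.4
```

Run:
```python
from h import *
s=get_state(); print(s['tcp_pos'],s['opening'],s['gripper_force'],s['force'],s['clock'])
p=s['tcp_pos']; print("move since grasp",p-[.4438,-.0623,.0501])
for n in('scene','top'):
    a,b=snap(n,n+'5'); X=cloud(n,b).reshape(-1,3)
    c,sn=np.cos(.129),np.sin(.129); L=(X-[.655,-.035,.046])@np.array([[c,-sn,0],[sn,c,0],[0,0,1]])
    k=(abs(L[:,1])>.05)&(abs(L[:,1])<.118)&(L[:,2]>.05)&(L[:,2]<.17)&(L[:,0]>-.12)&(L[:,0]<.02)
    for lo,hi in((-.12,-.05),(.05,.12)):
        q=L[k&(L[:,1]>lo)&(L[:,1]<hi)]
        if len(q)>30:
            vx,vy,_,_=cv2.fitLine(q[:,[0,2]].astype(np.float32),cv2.DIST_HUBER,0,.01,.01).ravel(); print(n,lo,len(q),"lid angle",np.degrees(np.arctan2(-vy,vx)))
    if n=='scene': cv2.imwrite('pics/s5c.png',cv2.resize(a[100:300,200:400,::-1],None,fx=3,fy=3,interpolation=2))
```

```text
[ 0.55617126 -0.05011832  0.22886475] 0.02866833699082416 51.39228254556656 [ 2.74344768 -5.05536093 -6.90278756] 16.225
move since grasp [0.11237126 0.01218168 0.17876475]
scene -0.12 596 lid angle 59.621742
scene 0.05 470 lid angle 59.058758
top -0.12 698 lid angle 57.23012
top 0.05 170 lid angle 53.837532
```

View pics/s5c.png

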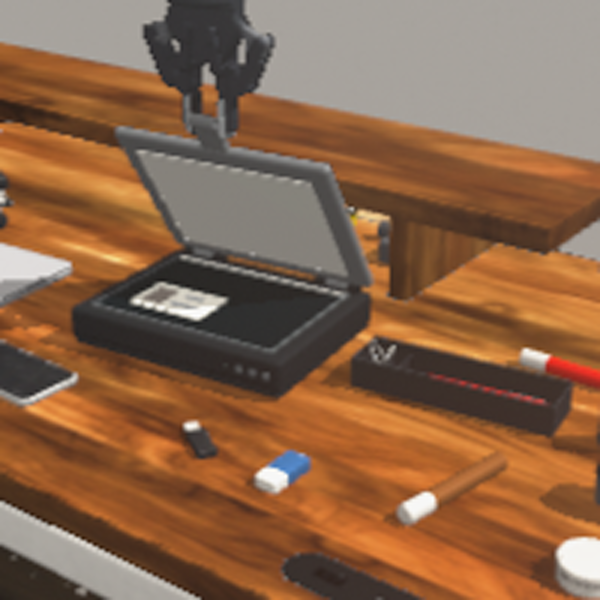

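The lid stands at about 59–60° in the scene view, held by the tab (crop about (210,125)). I'll settle briefly and hand in.

arm_command:
  jaw: [0.1,0.1,0.1,0.1,0.1,0.1]
  xyz:
    - [0,0.05,0]
    - [0,0.05,0]
    - [0,0.05,0]
    - [0,0.05,0]
    - [0,0.05,0]
    - [0,0.05,0]
  dr:
    - [0,0,0]
    - [0,0,0]
    - [0,0,0]
    - [0,0,0]
    - [0,0,0]
    - [0,0,0]

```text
clock: 17.08
tcp_pos: [0.5563, -0.0502, 0.2289]
tcp_rot: [0.0, 0.998, 0.064, -0.0]
force: [0.1, -4.3, -5.5]
opening: 0.0287
gripper_force: 51.6
```

```bash
python3 -c "
from h import *
s=get_state(); print(s['tcp_pos'],s['gripper_force'],s['force']); print(hand_in())"
```

```text
[ 0.5563332  -0.05015715  0.22892945] 51.62999656051397 [ 0.1027344  -4.32922254 -5.48799793]
the job is handed in; nothing more can be done
None
```

The pen tray stands upright on the desk to the right of the scanner with its marker, pen and clip in it, the gripper is holding the lid open by its tab at about 60°, and the job is handed in; the hand-in gave no verdict.

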